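# Snap the bush plate onto the boring jig

## Robot

A 6-joint arm with a two-finger parallel gripper is mounted at the origin on the work surface. World frame = base frame: x ahead of the robot, y to its left, z up, the work surface at z = 0. Lengths are in m, angles in degrees, forces in N, time in s.
With the tool pointing down it reaches from about 0.25 to 0.725 m from the base axis. Payload 9.7 kg.
Tool frame: the origin (TCP) lies on the centre line of the jaws, within the pads' length; the fingertips stand 14 mm ahead of it and the grasp point (between the pads) lies 5 mm behind it; z points along the fingers, y is the line along which they close (so a half turn about z gives the same grasp; the last joint's range is limited). The gripper opens to 85 mm and grips with 20 to 120 N. Pads are 22 mm wide; open, the fingers measure 114 mm over their backs; the gripper's body (76 mm by 85 mm) begins 54 mm behind the grasp point. The pads swing forward as they close: fully open they stand 13 mm farther back than shut.
Start: joints at [69.557, 4.979, 10.078, 95.1, 0, 90], TCP at [0.192, 0.515, 0.245] pointing down, gripper open.
Joint ranges: [-179.16, 179.16], [-48.56, 103.87], [-65.8, 70.77], [-126.05, 130.52], [-82.76, 87.17], [-180, 180]. Speed limits (degrees/s): [127.2, 127.2, 147.25, 180, 180, 180].

## Interface

Orientations are given as [roll, pitch, yaw] about the fixed x, y, z axes, in that order (R = Rz(yaw) Ry(pitch) Rx(roll)).
In Python, from workcell import bot, camera, get_calibration, ticket gives the robot as it stands. The module is installed in compiled form; this text tells all that it offers.
- The arm moves only by the tool send_rows, never from a script. Its arguments are lists of equal length, an entry for each row: "linear": the shift along the tool's x, y, z in m, a list of three; "twist": the turn, a rotation vector about the tool's x, y, z in units of 10 degrees (1.0 is 10 degrees), a list of three; "gripper": the opening in per cent of the stroke, from 0 (shut) to 100 (fully open). In form: {"linear": [[x, y, z], ...], "twist": [[wx, wy, wz], ...], "gripper": [gripper, ...]}. A call has 1 to 8 rows; each row shifts and turns the commanded pose from where the row before left it, along the tool's axes as they then stand; what a row does not reach is not made up. A row lasts 1/8 s, in which the tool goes at most 62.5 mm and 10.7 degrees, less where a joint would pass 70% of its speed; a pose out of reach is approached as far as the arm can. A call with a gripper value outside its range is refused whole. The fingers move at their own pace and stop on an object; "grip_force" is the grip in N (left out, the last holds). Time passes only in rows, so rows that do not move let the fingers close. It gives the time, the measured TCP pose, the force, the opening and the grip force at its end, in the units of the state.
- bot.get_obs(): the state, without advancing time (a new reading comes with each control period).
- camera(name): name is "scene" or "top"; returns the picture (384x512x3 uint8, red, green, blue); there is no depth.
- get_calibration(name): a dict with "fx", "fy", "cx", "cy" (pixels), "origin" and "orientation" of the camera in the world. Camera axes: x right, y down, z forward; pixel columns grow to the right and rows downward; lengths in m; the calibration is good to about 2 mm. A picture is of the moment at which its call begins. get_calibration takes no time and is no camera call.
- ticket.job_done(): hands the job in; it is judged then, once.
The state is a dict: "time": time; "q": joint angles; "qd": joint speeds; "joint_efforts": joint torques, N m; "ee_pos": TCP position; "tcp_rot": TCP orientation; "wrist_force": force on the tool from outside, world axes, zero at the start; "torque": the same for the moment, N m; "opening": finger opening in m; "grasp_force": force on a finger pad.
Only numpy, scipy, OpenCV 4.12 (cv2) and the standard library are available. Lean on these libraries where they do the work, as an engineer would, in place of code of your own. Each camera call takes 0.05 s, during which the arm holds its last target. There are 200 camera calls.

## Task

Take the drill-bush plate by its block, set its four holes over the four snap standoffs of the boring jig with the bush towards the bakelite-knob end, and press it down, keeping it level, until every standoff has clicked and the plate is flush on all four shoulders. Push only as hard as the snaps need, never ramming the plate down, and leave the other pieces on the counter where they lie.

Things in the scene. Friction and masses are not known exactly. Their poses are not given: they have to be found in the camera images.
- plate: The bush plate: bare aluminium, 120 (x) x 116 (y) x 5 mm, 0.3 to 0.5 kg, lying on the bench block up, with four 12.4 mm round holes at x = +-46, y = +-44 mm and a square dark steel bush block standing nearer its +y edge. Origin in the middle of its underside, z up. Bare top face away from the block, free to push on.
- bush (a point): Centre of the bush block's top, plate x 0, y +15, z +31 mm. The block is 36 x 36 mm, sides square to the plate's x and y, 26 mm high above the plate's top face, with a 16 mm bore: the thing to grip. Gripped with fingers closing along the plate's y, it best resists the tipping its off-centre place causes.
- jig: The boring jig, fixed to the bench: cast base 140 (x) x 290 (y) x 15 mm, on four soft rubber feet 12 mm high; on it the lignum vitae head (56 mm thick, 110 mm along y) in a sprung cradle, four snap standoffs (seat1 to 4), sliding stop at the +y end. Origin on the bench under the bore axis, z up. Fitted, the plate's axes lie along the jig's, its origin at jig x 0, y -15, z 98 mm, and it clamps the head.
- bore (a point): Point on the jig's bore axis (jig x 0, y 0) at shoulder height, 98 mm up; the bush belongs over it. The head's top stands 3 mm higher than the shoulders, so the plate meets it 3 mm before home and must push it down on its springs, 7 N at first, 19 N at home.
- knob (a point): Top of the round black bakelite knob (42 mm across) of the sliding stop: jig x 0, y +115, z 82 mm. The bush goes nearest this end.
- hole1 (a point): hole 1 of the plate, its centre at the underside: plate x +46, y +44 mm. Belongs on seat 1.
- hole2 (a point): hole 2 of the plate, its centre at the underside: plate x +46, y -44 mm. Belongs on seat 2.
- hole3 (a point): hole 3 of the plate, its centre at the underside: plate x -46, y -44 mm. Belongs on seat 3.
- hole4 (a point): hole 4 of the plate, its centre at the underside: plate x -46, y +44 mm. Belongs on seat 4.
- seat1 (a point): standoff 1 of the jig, centre of its shoulder: jig x +46, y +29, z 98 mm. Each standoff: hex pillar 20 mm across, on it a 10 mm spigot tapering from 9 mm up to a 3.6 mm tip 19.5 mm above the shoulder, and two sprung barbs on its +x and -x sides (16.8 mm over both, widest 9 mm above the shoulder).
- seat2 (a point): standoff 2 of the jig, centre of its shoulder: jig x +46, y -59, z 98 mm. Let go on the tips, the plate stays some 13 mm above the shoulders. Each standoff resists with 1 to 3 N (5 to 10 N for four) and eases; then comes the sprung head; the barbs click over only 0 to 0.4 mm off the shoulder, at about 20 N in all. Let go, a clicked plate rises under 1 mm, an unclicked one stands 2 mm or more proud, all round or on one side.
- seat3 (a point): standoff 3 of the jig, centre of its shoulder: jig x -46, y -59, z 98 mm. The jig sinks bodily on its rubber feet as it is pushed, about 1 mm for every 5 N, and comes up again. With all four home the plate is hard on the shoulders, and more push only strains the jig: the contact forces between plate and jig, added up, must stay under 60 N.
- seat4 (a point): standoff 4 of the jig, centre of its shoulder: jig x -46, y +29, z 98 mm. An end pushed home far ahead of the other tips the plate; it must stay within about 6 degrees of level.
- cap_a: bronze mallet end cap, a domed disc 64 mm across, 24 mm high; origin centre of underside. Bystander, like cap_b.
- cap_b: the second bronze end cap, same size as cap_a; origin centre of underside. Bystander.
- handle_stub: turned ash handle stub, a rod 30 mm thick, 170 mm long with a 34 mm collar at one end, lying along its x axis; origin on the bench under its middle. Bystander.
- gauge_ring: red-painted steel gauge ring, 82 mm outside, 57 mm inside, 12 mm high, lying flat; origin centre of underside. Bystander.
- spare_bush: plain steel drill bush standing on end, 28 mm across, 26 mm high; origin centre of underside. Bystander.
- try_square: try square lying flat: wooden stock 16 x 90 x 16 mm along y, steel blade 24 mm wide, 4 mm thick, reaching 120 mm along +x; origin under the middle of the stock. Bystander.
- screwdriver: screwdriver lying along its x axis, handle to -x. Bystander.
Mind the look-alikes: they are no part of the job. There is more than one size of the plate; the job needs the middle-sized.

How it is judged (in metres and radians):
On the way:
1. the plate is lifted and brought over the standoffs, not yet pressed down (horizontal distance between bush and bore below 0.03 m and z of plate in the frame of bore above 0.006 m), for 0.1 s.
At the end, for the whole second after the job is handed in: All four holes are round their own standoffs (within 3 mm sideways) with the plate's underside no more than 1.5 mm above each shoulder, which is past the click; the bush is within 3 mm of the bore axis, the plate at rest and let go (z of hole1 in the frame of seat1 between -0.003 and 0.0015 m and horizontal distance between hole1 and seat1 below 0.003 m and z of hole2 in the frame of seat2 between -0.003 and 0.0015 m and horizontal distance between hole2 and seat2 below 0.003 m and z of hole3 in the frame of seat3 between -0.003 and 0.0015 m and horizontal distance between hole3 and seat3 below 0.003 m and z of hole4 in the frame of seat4 between -0.003 and 0.0015 m and horizontal distance between hole4 and seat4 below 0.003 m and horizontal distance between bush and bore below 0.003 m and linear speed of plate below 0.01 m/s); the robot touches nothing.
It fails at once if the plate is rammed onto the jig: contact forces between them over 60 N (contact force between plate and jig above 60 N).
It fails at once if the plate tips more than about 6 degrees (0.105 rad) from level (angle between plate's own z axis and vertical above 0.105 rad).
It fails at once if another piece on the counter is shifted more than 30 mm (distance of any of cap_a, cap_b, handle_stub, gauge_ring, spare_bush, try_square, screwdriver from where it was at the start of the episode above 0.03 m).
It also fails if it takes over 51 s, if anything falls off the work surface, if the arm or the gripper's body presses on something with over 40 N, if the wrist force passes 120 N, or if a joint passes its speed limit or range.

## Working session

There is one attempt and no reset: what is moved stays moved. The work goes in short steps, Python scripts to look and compute and a tool call to move; the robot and the scene stay as the last step left them, time stands still between calls to the robot, and variables do not carry over. Pictures are saved under pics/ and viewed, at most 10 in all, crops included, and the job is handed in when it is done.

Besides the shell and the picture viewer there is one more tool, called after "Emit:" as name(argument=value, ...) on one line, values as JSON. send_rows: Moves the arm, as the interface text tells. Its arguments: {"type":"object","properties":{"linear":{"type":"array"},"twist":{"type":"array"},"gripper":{"type":"array"},"grip_force":{"type":"number"}},"required":["linear","twist","gripper"]}

```bash
mkdir -p pics
python3 - <<'E'
from workcell import bot,camera,get_calibration
import cv2,numpy as np
for n in("scene","top"):
    im=camera(n); cv2.imwrite(f"pics/{n}0.png",im[:,:,::-1]); np.save(f"pics/{n}0.npy",im)
    print(n,get_calibration(n))
s=bot.get_obs(); print(s)
a=cv2.imread("pics/scene0.png");b=cv2.imread("pics/top0.png")
for n,i in(("s",a),("t",b)): cv2.imwrite(f"pics/{n}0b.png",cv2.resize(i,(800,600),interpolation=cv2.INTER_CUBIC))
E
```

```text
scene {'fx': 368.45037424184096, 'fy': 368.45037424184096, 'cx': 256.83360947202516, 'cy': 197.40271295758978, 'origin': array([ 0.80393482, -0.5689962 ,  0.86745006]), 'orientation': array([-140.45123833,   -0.50339383,   28.60372619])}
top {'fx': 376.2157938275854, 'fy': 376.2157938275854, 'cx': 254.05202294754667, 'cy': 192.4246580889156, 'origin': array([ 0.33969398, -0.01098097,  1.20603996]), 'orientation': array([-171.01392511,   -0.76974677,  -88.39915794])}
{'time': 0.1, 'q': array([ 6.95553187e+01,  5.00682324e+00,  1.00387763e+01,  9.50998466e+01,
       -2.29766486e-03,  9.00017904e+01]), 'qd': array([-0.03393875, -0.04301348,  0.13358592,  0.04906361, -0.04909772,
        0.02719296]), 'joint_efforts': array([-1.57473382e-04, -5.21559727e+01,  4.65653336e+01,  1.60120841e-02,
        3.30845819e-05, -1.44198901e-05]), 'ee_pos': array([0.19205899, 0.51516984, 0.24466281]), 'tcp_rot': array([-1.79932106e+02,  2.29978480e-03,  1.59553531e+02]), 'wrist_force': array([ 0.14255768, -0.09500108, -0.34057107]), 'torque': array([ 0.00219854, -0.05232435, -0.01478958]), 'grasp_force': 0.0, 'opening': 0.08539003662052563}
```

View pics/s0b.png

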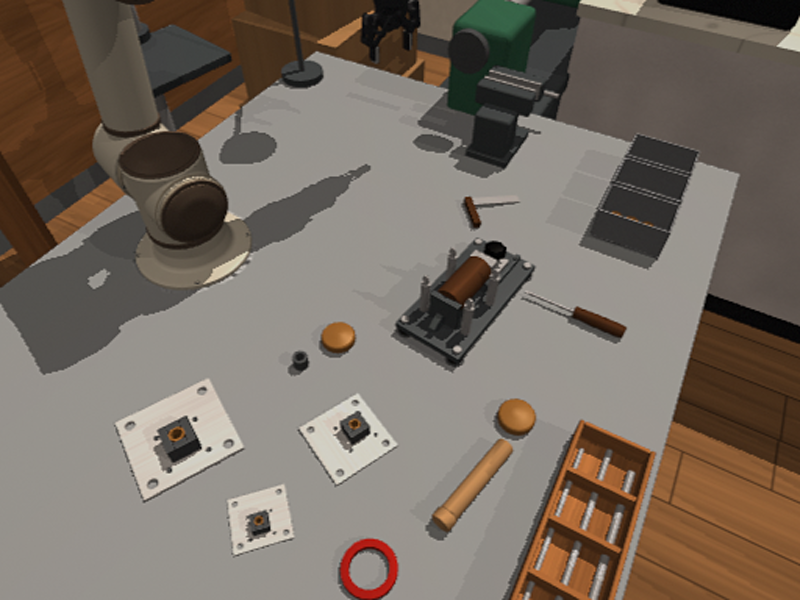

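View pics/t0b.png

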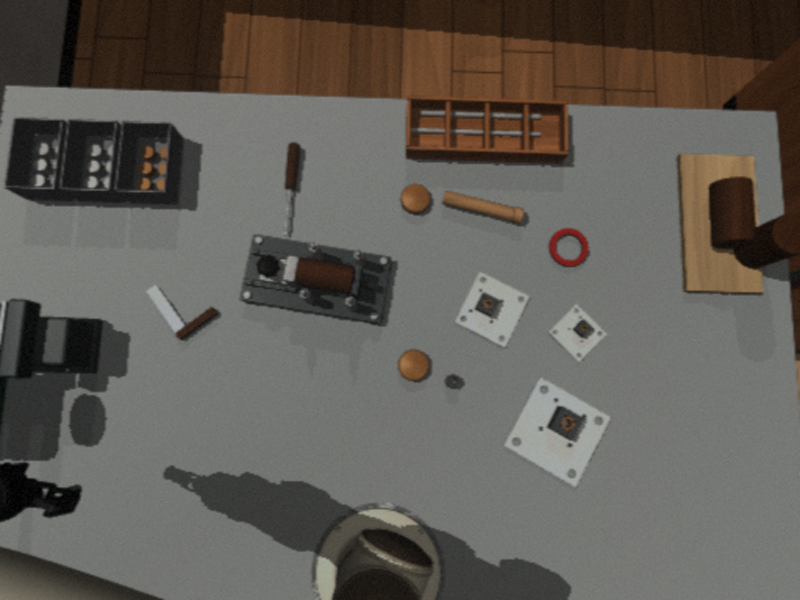

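Candidates (800x600 scene pixels): large plate (180,440), middle plate (347,437) and small plate (260,520). In the top view these are (558,430), (492,309) and (578,332). I choose the middle one. The loose spare bush at (300,360) is not it.

```bash
cat > h.py <<'E'
import numpy as np,cv2
from scipy.spatial.transform import Rotation as R
from workcell import get_calibration
C={n:get_calibration(n) for n in("scene","top")}
def ray(n,p):
    c=C[n];d=np.array([(p[0]-c['cx'])/c['fx'],(p[1]-c['cy'])/c['fy'],1])
    return c['origin'],R.from_euler('xyz',c['orientation'],degrees=True).apply(d)
def onz(n,p,z):
    o,d=ray(n,p);return o+d*(z-o[2])/d[2]
def proj(n,P):
    c=C[n];q=R.from_euler('xyz',c['orientation'],degrees=True).inv().apply(np.asarray(P)-c['origin'])
    return np.c_[c['cx']+c['fx']*q[...,0]/q[...,2],c['cy']+c['fy']*q[...,1]/q[...,2]]
def two(p,q):
    (o1,d1),(o2,d2)=ray("scene",p),ray("top",q)
    t=np.linalg.lstsq(np.c_[d1,-d2],o2-o1,rcond=None)[0]
    a,b=o1+t[0]*d1,o2+t[1]*d2;return (a+b)/2,np.linalg.norm(a-b)
E
python3 - <<'E'
from h import *
for n in C:
    im=np.load(f"pics/{n}0.npy").astype(int);g=im.min(2)
    print(n,g.max())
    # local: plates brighter than the bench
    for th in ([190] if n=="scene" else [170]):
        m=(g>th).astype(np.uint8)
        m=cv2.morphologyEx(m,cv2.MORPH_CLOSE,np.ones((3,3)))
        for c in cv2.findContours(m,cv2.RETR_EXTERNAL,cv2.CHAIN_APPROX_NONE)[0]:
            if cv2.contourArea(c)<300: continue
            P=np.array([onz(n,p,.005)[:2] for p in c[:,0]]).astype(np.float32)
            r=cv2.minAreaRect(P);print(th,c[:,0].mean(0),r)
    t=np.load(f"pics/{n}0.npy")[:,:,::-1]
    a=t[245:320,185:260] if n=="scene" else t[165:230,285:345]
    b=t[150:235,250:345] if n=="scene" else t[145:212,150:256]
    cv2.imwrite(f"pics/{n}p.png",cv2.resize(a,(400,400*a.shape[0]//a.shape[1]),interpolation=3))
    cv2.imwrite(f"pics/{n}j.png",cv2.resize(b,None,fx=4,fy=4,interpolation=3))
L=[cv2.imread(f"pics/{f}.png") for f in("scenep","topj","scenej")]
W=np.zeros((600,800,3),np.uint8)
W[:268,:424]=L[1];h,w=L[2].shape[:2];W[:340,424:424+376]=L[2][:,:376]
k=cv2.resize(L[0],(320,320));W[275:595,:320]=k
cv2.imwrite("pics/comb.png",W)
E
```

```text
scene 212
190 [123.60515021 288.28755365] ((0.315967857837677, -0.3714696168899536), (0.15616591274738312, 0.0699567198753357), 62.70717239379883)
190 [221.51034483 279.9862069 ] ((0.5214470624923706, -0.22054345905780792), (0.11217010766267776, 0.11794976890087128), 64.2367935180664)
top 167
```

View pics/comb.png

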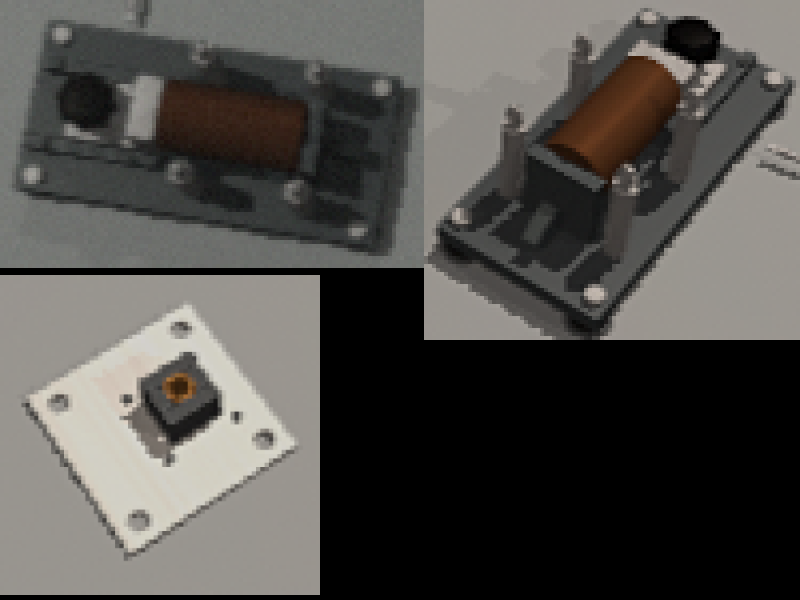

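The middle plate is confirmed: about 112 x 118 mm as measured. Next I measure the holes, bush, standoff tips and knob in both views.

Run:
```python
from h import *
s=75/320
f=lambda x,y:(185+x*s-.5,245+(y-275)*s-.5)
for z,p in((.005,(180,328)),(.005,(264,439)),(.005,(139,520)),(.005,(59,403)),(.031,(179,387))): print(onz("scene",f(*p),z))
ft=lambda x,y:(150+x/4-.4,145+y/4-.4)
fs=lambda x,y:(250+(x-424)/4-.4,150+y/4-.4)
S=[(582,40),(690,88),(628,170),(513,112)];T=[(202,48),(314,68),(297,188),(178,170)]
print("tips")
# correspondence: scene (582,40) knob-end/left(-x side); (690,88) knob-end right(+x)
for a,b in(((582,40),(178,170)),((690,90),(202,48)),((628,172),(314,68)),((513,112),(297,188)),((692,38),(84,100))):
    print(two(fs(*a),ft(*b)),onz("scene",fs(*a),.115 if a!=(692,38) else .08),onz("top",ft(*b),.115 if a!=(692,38) else .08))
print("bolts")
for n,g,L in(("top",ft,[(61,34),(33,175),(357,231),(383,90)]),("scene",fs,[(648,18),(772,78),(594,294),(460,215)])):
    for a in L: print(n,onz(n,g(*a),.030))
```

```text
[ 0.49796239 -0.16059036  0.005     ]
[ 0.58157416 -0.20103078  0.005     ]
[ 0.54364519 -0.2798898   0.005     ]
[ 0.46109991 -0.24031601  0.005     ]
[ 0.52762934 -0.20728064  0.031     ]
tips
(array([0.52387018, 0.15638482, 0.10837668]), np.float64(0.0008462657687514011)) [0.52600783 0.14973993 0.115     ] [0.5231153  0.15561736 0.115     ]
(array([0.61468233, 0.14208356, 0.11533329]), np.float64(0.0019562936814427317)) [0.61387137 0.14164146 0.115     ] [0.61563072 0.14266909 0.115     ]
(array([0.60480829, 0.05921934, 0.1057847 ]), np.float64(0.0009117801523221839)) [0.60687917 0.05129127 0.115     ] [0.60297977 0.05888083 0.115     ]
(array([0.51276936, 0.06789157, 0.10904057]), np.float64(0.0013045616511424864)) [0.51457853 0.062427   0.115     ] [0.51236837 0.06784043 0.115     ]
(array([0.58269676, 0.2373325 , 0.06911405]), np.float64(0.0013227877705946935)) [0.58523428 0.22581946 0.08      ] [0.58094313 0.23532751 0.08      ]
bolts
top [0.64511334 0.26802577 0.03      ]
top [0.52994428 0.28262787 0.03      ]
top [0.49297008 0.02540876 0.03      ]
top [0.60718256 0.00853149 0.03      ]
scene [0.53084855 0.28028064 0.03      ]
scene [0.64398833 0.26550194 0.03      ]
scene [0.60987525 0.00778771 0.03      ]
scene [0.49454475 0.02448066 0.03      ]
```

Emit:
send_rows(linear=[[0,0,0],[-0.0385,-0.0315,0],[-0.0385,-0.0315,0],[-0.0385,-0.0315,0],[-0.0385,-0.0315,0],[-0.0385,-0.0315,0],[-0.0385,-0.0315,0],[-0.0385,-0.0315,0]], twist=[[0,0,0.535],[0,0,0],[0,0,0],[0,0,0],[0,0,0],[0,0,0],[0,0,0],[0,0,0]], gripper=[100,100,100,100,100,100,100,100], grip_force=60)

```text
time: 1.1
ee_pos: [0.3391, 0.198, 0.2451]
tcp_rot: [180.0, 0.0, 154.2]
wrist_force: [0.8, 1.1, 0.4]
opening: 0.0851
grasp_force: 0.0
```

Emit:
send_rows(linear=[[-0.0385,-0.0315,0],[-0.0385,-0.0315,0],[-0.0385,-0.0315,0],[-0.0385,-0.0315,0.02],[-0.0385,-0.0315,0.02],[-0.0385,-0.0315,0.03],[-0.0385,-0.0315,0.03],[-0.0385,-0.0315,0.02]], twist=[[0,0,0],[0,0,0],[0,0,0],[0,0,0],[0,0,0],[0,0,0],[0,0,0],[0,0,0]], gripper=[100,100,100,100,100,100,100,100])

```text
time: 2.1
ee_pos: [0.5063, -0.1629, 0.1235]
tcp_rot: [-180.0, -0.1, 154.2]
wrist_force: [0.8, -0.2, 0.1]
opening: 0.0855
grasp_force: 0.0
```

Emit:
send_rows(linear=[[-0.0389,-0.0319,0],[0,0,0],[0,0,0]], twist=[[0,0,0],[0,0,0],[0,0,0]], gripper=[100,100,100])

```text
time: 2.48
ee_pos: [0.5272, -0.2068, 0.1248]
tcp_rot: [180.0, -0.1, 154.2]
wrist_force: [-0.0, 1.0, -0.8]
opening: 0.0856
grasp_force: 0.0
```

Run:
```python
from workcell import bot,camera
import cv2
s=bot.get_obs();print(s['time'],s['q'],s['ee_pos'],s['tcp_rot'])
im=camera("scene")[:,:,::-1];cv2.imwrite("pics/s1.png",cv2.resize(im[170:370,110:330],(660,600),interpolation=3))
```

```text
2.475 [-2.14225940e+01  6.57644182e+00 -1.50474753e+00  8.19878488e+01
  9.12365850e-03  4.39813598e+00] [ 0.52722479 -0.20681065  0.12484662] [ 1.79996198e+02 -6.95345025e-02  1.54179267e+02]
```

View pics/s1.png

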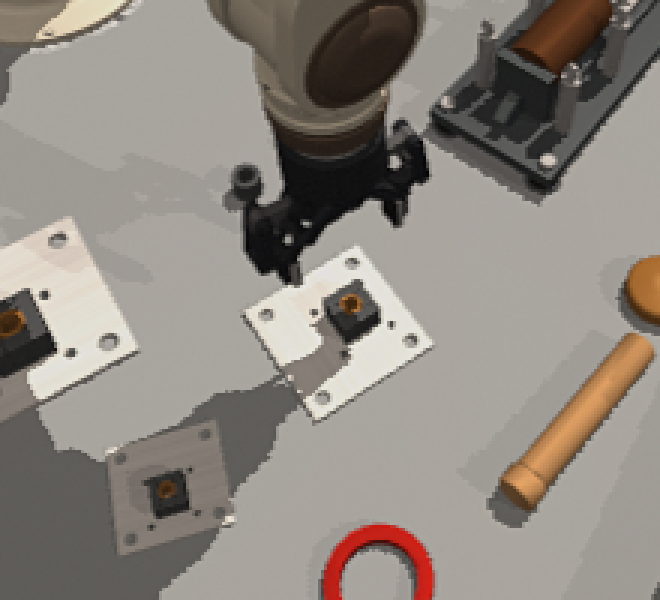

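The open fingers, at (290,275) and (397,215), sit either side of the block at (350,310), in line with the plate's y. I go down and grip.

Emit:
send_rows(linear=[[0,0,0.03],[0,0,0.03],[0,0,0.02],[0,0,0.015],[0,0,0.008],[0,0,0],[0,0,0],[0,0,0]], twist=[[0,0,0],[0,0,0],[0,0,0],[0,0,0],[0,0,0],[0,0,0],[0,0,0],[0,0,0]], gripper=[100,100,100,100,100,100,30,20], grip_force=80)

```text
time: 3.52
ee_pos: [0.528, -0.2072, 0.023]
tcp_rot: [180.0, 0.1, 154.2]
wrist_force: [-1.2, -0.2, 0.1]
opening: 0.0514
grasp_force: 0.0
```

Emit:
send_rows(linear=[[0,0,0],[0,0,0],[0,0,0],[0,0,0],[0,0,0],[0,0,-0.005],[0,0,-0.01],[0,0,-0.01]], twist=[[0,0,0],[0,0,0],[0,0,0],[0,0,0],[0,0,0],[0,0,0],[0,0,0],[0,0,0]], gripper=[20,20,20,20,20,20,20,20])

```text
time: 4.53
ee_pos: [0.5275, -0.207, 0.0478]
tcp_rot: [-180.0, -0.0, 154.2]
wrist_force: [-0.3, 0.7, -3.8]
opening: 0.0345
grasp_force: 81.4
```

Gripped: opening 34.5 mm and 3.8 N of weight, which fits. Next I lift and carry it over the jig.

Emit:
send_rows(linear=[[0,0,-0.02],[0,0,-0.03],[0,0,-0.03],[0,0,-0.03],[0.005,0.015,-0.01],[0.01,0.03,-0.005],[0.0145,0.0421,0],[0.0145,0.0421,0]], twist=[[0,0,0],[0,0,0],[0,0,0],[0,0,0],[0,0,0],[0,0,0],[0,0,0],[0,0,0]], gripper=[20,20,20,20,20,20,20,20])

```text
time: 5.52
ee_pos: [0.5439, -0.0696, 0.1717]
tcp_rot: [-180.0, -0.0, 154.2]
wrist_force: [1.0, 0.5, -4.8]
opening: 0.0344
grasp_force: 81.5
```

Emit:
send_rows(linear=[[0.0145,0.0421,0],[0.0145,0.0421,0],[0.0145,0.0421,0],[0.01,0.03,0],[0.008,0.02,0],[0.0025,0.0066,0],[0,0,0],[0,0,0]], twist=[[0,0,0],[0,0,0],[0,0,0],[0,0,0],[0,0,-0.3],[0,0,-0.6],[0,0,-0.6],[0,0,-0.27]], gripper=[20,20,20,20,20,20,20,20])

```text
time: 6.52
ee_pos: [0.5654, 0.1213, 0.1719]
tcp_rot: [-180.0, -0.0, 172.2]
wrist_force: [-0.2, 0.1, -5.3]
opening: 0.0344
grasp_force: 81.5
```

Emit:
send_rows(linear=[[0,0,0],[0,0,0]], twist=[[0,0,0],[0,0,0]], gripper=[20,20])

```text
time: 6.78
ee_pos: [0.5657, 0.121, 0.1721]
tcp_rot: [-180.0, -0.0, 171.9]
wrist_force: [0.6, -0.2, -4.5]
opening: 0.0343
grasp_force: 81.5
```

Run:
```python
from workcell import bot,camera
from h import *
s=bot.get_obs();print(s['time'],s['q'],s['ee_pos'],s['tcp_rot'],s['wrist_force'],s['torque'])
im=camera("scene")[:,:,::-1];t=camera("top")[:,:,::-1];cv2.imwrite("pics/s2.png",im);cv2.imwrite("pics/t2.png",t)
W=np.zeros((600,800,3),np.uint8)
W[:480,:400]=cv2.resize(im[130:250,245:345],(400,480),interpolation=3)
W[:360,400:]=cv2.resize(t[135:225,150:250],(400,360),interpolation=3)
cv2.imwrite("pics/c2.png",W)
```

```text
6.775 [1.20737199e+01 8.02957587e+00 5.30881817e+00 8.72987371e+01
 1.75953003e-04 2.01903719e+01] [0.56567252 0.12099917 0.17211414] [-1.79993437e+02 -1.83576142e-02  1.71883347e+02] [ 0.57035812 -0.17752289 -4.52046761] [ 0.00496118 -0.01524315  0.008839  ]
```

View pics/c2.png

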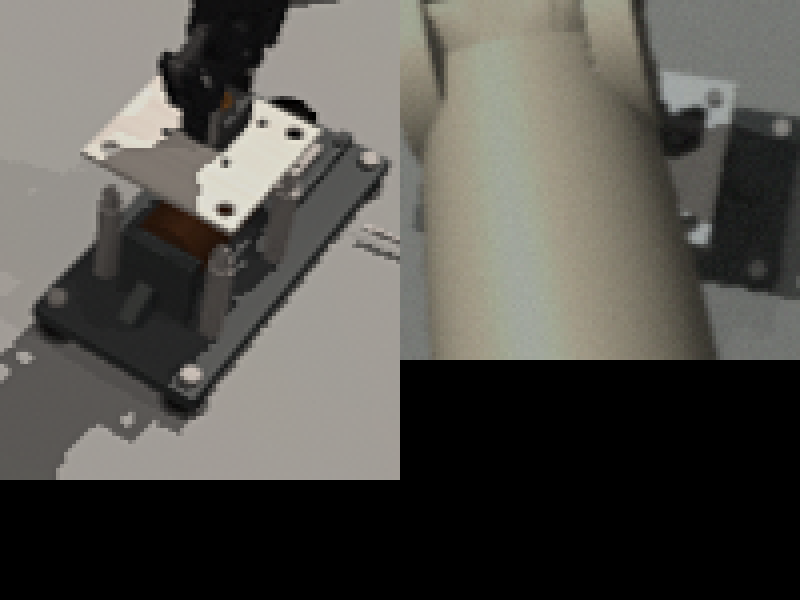

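Seen over the jig: the plate is level and held, with visible holes at (111,147), (226,210) and (294,133). I check these against prediction and zoom on the standoffs with the assumed tip and shoulder points overlaid.

Run:
```python
from h import *
f=lambda x,y:(245+x/4-.4,130+y/4-.4)
th=np.radians(-8.1);Rz=np.array([[np.cos(th),-np.sin(th)],[np.sin(th),np.cos(th)]])
bp=np.array([.5657,.1210])-Rz@[0,.015]
for h,p in(((46,44),(294,133)),((46,-44),(226,210)),((-46,-44),(111,147))):
    print(onz("scene",f(*p),.1545)[:2],bp+Rz@(np.array(h)/1e3))
W=np.zeros((600,800,3),np.uint8)
c0=np.array([.5645,.1065])
for r,n in enumerate(("scene","top")):
    im=cv2.imread(f"pics/{n}0.png")
    for i,h in enumerate(((46,44),(46,-44),(-46,-44),(-46,44))):
        s=c0+Rz@(np.array(h)/1e3)
        pts=proj(n,[[*s,.1175],[*s,.098]])
        x0,y0=(pts.mean(0)-10).round().astype(int)
        k=cv2.resize(im[y0:y0+20,x0:x0+20],(200,200),interpolation=0)
        k=cv2.convertScaleAbs(k,alpha=1.5 if n=="top" else 1.1)
        for p,c in zip(pts,((0,0,255),(0,255,0))):
            q=((p-[x0,y0]+.5)*10).round().astype(int);cv2.circle(k,tuple(q),3,c,-1)
        W[r*200:r*200+200,i*200:i*200+200]=k
cv2.imwrite("pics/tips.png",W[:400])
```

```text
[0.61513609 0.13915461] [0.61532722 0.14322923]
[0.6035854  0.05212866] [0.60292792 0.05610715]
[0.51215819 0.06662905] [0.51184574 0.06907006]
```

View pics/tips.png

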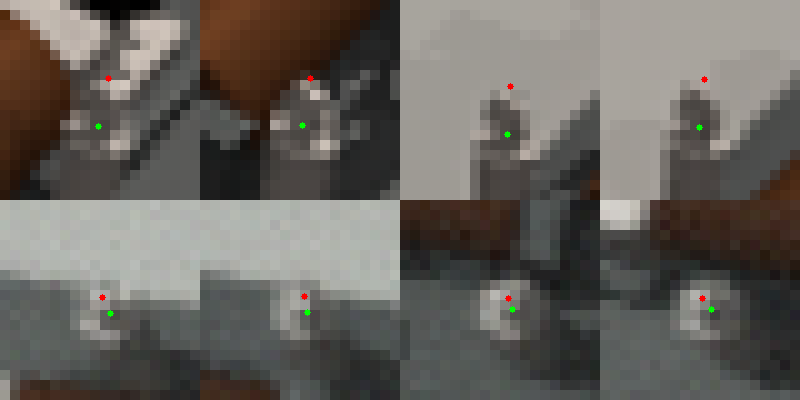

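Emit:
send_rows(linear=[[0,0.002,0.005],[0,0,0.01],[0,0,0.009],[0,0,0.0045],[0,0,0],[0,0,0]], twist=[[0,0,0],[0,0,0],[0,0,0],[0,0,0],[0,0,0],[0,0,0]], gripper=[20,20,20,20,20,20])

```text
time: 7.62
ee_pos: [0.5662, 0.123, 0.1441]
tcp_rot: [180.0, 0.0, 171.9]
wrist_force: [-0.3, -0.4, -3.2]
opening: 0.0345
grasp_force: 81.4
```

Run:
```python
from workcell import bot,camera
from h import *
s=bot.get_obs();print(s['time'],s['ee_pos'],s['tcp_rot'],s['wrist_force'],s['torque'])
im=camera("scene")[:,:,::-1];t=camera("top")[:,:,::-1];cv2.imwrite("pics/s3.png",im)
k=cv2.resize(im[140:225,250:350],(700,595),interpolation=3)
cv2.imwrite("pics/c3.png",k)
```

```text
7.625 [0.56620402 0.12300614 0.14409837] [1.79992372e+02 2.38792436e-02 1.71907532e+02] [-0.27305258 -0.41284315 -3.17919429] [ 0.02991418 -0.04297924 -0.02484636]
```

View pics/c3.png

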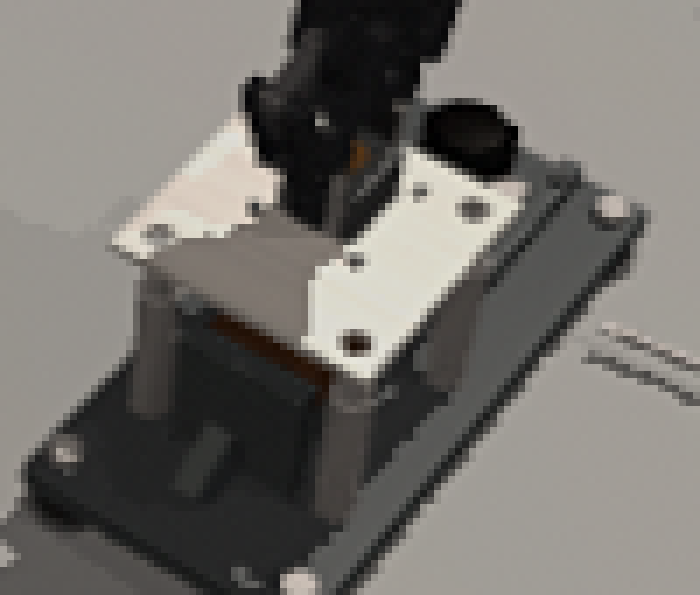

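Hole 2 at (356,343) and hole 3 at (158,235) line up with their pillars at x≈345 and 152, allowing for the slant. I lower gently onto the tips, watching the force.

Emit:
send_rows(linear=[[0,0,0.002],[0,0,0.002],[0,0,0.0015],[0,0,0]], twist=[[0,0,0],[0,0,0],[0,0,0],[0,0,0]], gripper=[20,20,20,20])

```text
time: 8.22
ee_pos: [0.5664, 0.1229, 0.1384]
tcp_rot: [-180.0, 0.0, 171.9]
wrist_force: [1.9, -1.0, -2.8]
opening: 0.0345
grasp_force: 81.6
```

Emit:
send_rows(linear=[[0,0,0.0015],[0,0,0.0015],[0,0,0],[0,0,0]], twist=[[0,0,0],[0,0,0],[0,0,0],[0,0,0]], gripper=[20,20,20,20])

```text
time: 8.72
ee_pos: [0.5664, 0.1229, 0.1355]
tcp_rot: [-180.0, 0.0, 171.9]
wrist_force: [3.2, -3.8, -0.8]
opening: 0.0347
grasp_force: 81.9
```

Run:
```python
from workcell import bot
s=bot.get_obs();print(s['time'],s['ee_pos'],s['tcp_rot'],s['wrist_force'],s['torque'])
```

```text
8.725 [0.5663589  0.12289078 0.13549317] [-1.79995645e+02  4.18468802e-02  1.71898946e+02] [ 3.15115723 -3.79825864 -0.75746469] [-0.59368062 -0.88921161  0.09337983]
```

Emit:
send_rows(linear=[[-0.001,-0.001,0],[0,0,0],[0,0,0],[0,0,0]], twist=[[0,0,0],[0,0,0],[0,0,0],[0,0,0]], gripper=[20,20,20,20])

```text
time: 9.22
ee_pos: [0.5669, 0.122, 0.1352]
tcp_rot: [180.0, -0.0, 171.9]
wrist_force: [3.3, 0.2, -1.9]
opening: 0.0344
grasp_force: 81.7
```

```bash
cat > o.py <<'E'
from workcell import bot
s=bot.get_obs();print(s['time'],s['ee_pos'].round(4),s['tcp_rot'].round(2),s['wrist_force'].round(1),s['torque'].round(2))
E
python3 o.py
```

```text
9.225 [0.5669 0.122  0.1352] [ 1.7999e+02 -1.0000e-02  1.7191e+02] [ 3.3  0.2 -1.9] [-0.1  -0.69  0.09]
```

Emit:
send_rows(linear=[[-0.001,0,0],[0,0,0],[0,0,0]], twist=[[0,0,0],[0,0,0],[0,0,0]], gripper=[20,20,20])

```text
time: 9.6
ee_pos: [0.5677, 0.1218, 0.135]
tcp_rot: [-180.0, -0.0, 171.9]
wrist_force: [1.9, -0.2, -2.7]
opening: 0.0343
grasp_force: 81.7
```

```bash
python3 o.py
```

```text
9.6 [0.5677 0.1218 0.135 ] [-1.7999e+02 -4.0000e-02  1.7191e+02] [ 1.9 -0.2 -2.7] [-0.05 -0.33  0.08]
```

Emit:
send_rows(linear=[[0,0,0.001],[0,0,0.001],[0,0,0],[0,0,0]], twist=[[0,0,0],[0,0,0],[0,0,0],[0,0,0]], gripper=[20,20,20,20])

```text
time: 10.1
ee_pos: [0.568, 0.1217, 0.1334]
tcp_rot: [-180.0, 0.0, 171.9]
wrist_force: [1.6, -0.2, -2.1]
opening: 0.0346
grasp_force: 81.7
```

```bash
python3 o.py
```

```text
10.1 [0.568  0.1217 0.1334] [-1.8000e+02  1.0000e-02  1.7191e+02] [ 1.6 -0.2 -2.1] [-0.11 -0.6   0.06]
```

Emit:
send_rows(linear=[[-0.0006,0,0],[0,0,0.001],[0,0,0.001],[0,0,0],[0,0,0]], twist=[[0,0,0],[0,0,0],[0,0,0],[0,0,0],[0,0,0]], gripper=[20,20,20,20,20])

```text
time: 10.72
ee_pos: [0.5685, 0.1216, 0.1314]
tcp_rot: [180.0, 0.0, 171.9]
wrist_force: [-0.4, -1.3, 2.3]
opening: 0.0347
grasp_force: 82.2
```

```bash
python3 o.py
```

```text
10.725 [0.5685 0.1216 0.1314] [180.     0.   171.91] [-0.4 -1.3  2.3] [-0.19  0.08  0.08]
```

Emit:
send_rows(linear=[[0,0,0.001],[0,0,0.001],[0,0,0],[0,0,0]], twist=[[0,0,0],[0,0,0],[0,0,0],[0,0,0]], gripper=[20,20,20,20])

```text
time: 11.22
ee_pos: [0.5686, 0.1216, 0.1294]
tcp_rot: [180.0, 0.0, 171.9]
wrist_force: [-0.1, -0.6, 4.7]
opening: 0.0346
grasp_force: 82.5
```

```bash
python3 o.py
```

```text
11.225 [0.5686 0.1216 0.1294] [1.800e+02 1.000e-02 1.719e+02] [-0.1 -0.6  4.7] [-0.33  0.1   0.06]
```

Emit:
send_rows(linear=[[0,0,0.001],[0,0,0.001],[0,0,0.001],[0,0,0],[0,0,0]], twist=[[0,0,0],[0,0,0],[0,0,0],[0,0,0],[0,0,0]], gripper=[20,20,20,20,20])

```text
time: 11.85
ee_pos: [0.5684, 0.1216, 0.1258]
tcp_rot: [-180.0, -0.0, 171.9]
wrist_force: [0.6, 0.1, -2.0]
opening: 0.0345
grasp_force: 81.7
```

```bash
python3 o.py
```

```text
11.85 [0.5684 0.1216 0.1258] [-1.7999e+02 -4.0000e-02  1.7191e+02] [ 0.6  0.1 -2. ] [-0.13 -0.06  0.06]
```

Emit:
send_rows(linear=[[0,0,0.001],[0,0,0.001],[0,0,0.001],[0,0,0],[0,0,0]], twist=[[0,0,0],[0,0,0],[0,0,0],[0,0,0],[0,0,0]], gripper=[20,20,20,20,20])

```text
time: 12.48
ee_pos: [0.5685, 0.1217, 0.1233]
tcp_rot: [180.0, -0.0, 171.9]
wrist_force: [0.1, -0.7, 0.1]
opening: 0.0346
grasp_force: 81.9
```

```bash
python3 o.py
```

```text
12.475 [0.5685 0.1217 0.1233] [ 1.8000e+02 -1.0000e-02  1.7191e+02] [ 0.1 -0.7  0.1] [-0.11  0.09  0.06]
```

Emit:
send_rows(linear=[[0,0,0.001],[0,0,0.001],[0,0,0.001],[0,0,0],[0,0,0]], twist=[[0,0,0],[0,0,0],[0,0,0],[0,0,0],[0,0,0]], gripper=[20,20,20,20,20])

```text
time: 13.1
ee_pos: [0.5685, 0.1217, 0.1212]
tcp_rot: [180.0, 0.0, 171.9]
wrist_force: [-3.3, -0.8, 8.2]
opening: 0.0347
grasp_force: 82.9
```

```bash
python3 o.py
```

```text
13.1 [0.5685 0.1217 0.1212] [1.7999e+02 5.0000e-02 1.7191e+02] [-3.3 -0.8  8.2] [-0.35  0.77 -0.05]
```

Emit:
send_rows(linear=[[0,0,0.001],[0,0,0.001],[0,0,0],[0,0,0]], twist=[[0,0,0],[0,0,0],[0,0,0],[0,0,0]], gripper=[20,20,20,20])

```text
time: 13.6
ee_pos: [0.5685, 0.1217, 0.1197]
tcp_rot: [180.0, 0.1, 171.9]
wrist_force: [-5.0, -2.1, 11.0]
opening: 0.0345
grasp_force: 83.4
```

```bash
python3 o.py
```

```text
13.6 [0.5685 0.1217 0.1197] [1.7998e+02 7.0000e-02 1.7191e+02] [-5.  -2.1 11. ] [-0.4   1.1  -0.01]
```

Emit:
send_rows(linear=[[0.0008,-0.0003,0],[0,0,0.001],[0,0,0.001],[0,0,0],[0,0,0]], twist=[[0,0,0],[0,0,0],[0,0,0],[0,0,0],[0,0,0]], gripper=[20,20,20,20,20])

```text
time: 14.22
ee_pos: [0.5685, 0.1217, 0.1183]
tcp_rot: [179.9, 0.2, 171.9]
wrist_force: [-2.2, 0.3, 12.4]
opening: 0.0344
grasp_force: 83.4
```

```bash
python3 o.py
```

```text
14.225 [0.5685 0.1217 0.1183] [1.7994e+02 1.7000e-01 1.7191e+02] [-2.2  0.3 12.4] [-0.26  0.51  0.04]
```

Emit:
send_rows(linear=[[0,0,0.001],[0,0,0.0005],[0,0,0],[0,0,0]], twist=[[0,0,0],[0,0,0],[0,0,0],[0,0,0]], gripper=[20,20,20,20])

```text
time: 14.72
ee_pos: [0.5685, 0.1216, 0.1173]
tcp_rot: [179.9, 0.2, 171.9]
wrist_force: [-3.0, -0.4, 16.6]
opening: 0.0343
grasp_force: 83.9
```

```bash
python3 o.py
```

```text
14.725 [0.5685 0.1216 0.1173] [179.93   0.2  171.91] [-3.  -0.4 16.6] [-0.44  0.87 -0.01]
```

Emit:
send_rows(linear=[[0.0003,0,0.0008],[0,0,0.0007],[0,0,0],[0,0,0]], twist=[[0,0,0],[0,0,0],[0,0,0],[0,0,0]], gripper=[20,20,20,20])

```text
time: 15.22
ee_pos: [0.5685, 0.1216, 0.1164]
tcp_rot: [179.9, 0.3, 171.9]
wrist_force: [-3.5, -1.9, 20.2]
opening: 0.0345
grasp_force: 84.3
```

```bash
python3 o.py
```

```text
15.225 [0.5685 0.1216 0.1164] [179.92   0.26 171.9 ] [-3.5 -1.9 20.2] [-0.53  0.91  0.04]
```

Emit:
send_rows(linear=[[0,0,0.0008],[0,0,0.0007],[0,0,0],[0,0,0]], twist=[[0,0,0],[0,0,0],[0,0,0],[0,0,0]], gripper=[20,20,20,20])

```text
time: 15.72
ee_pos: [0.5685, 0.1217, 0.1156]
tcp_rot: [179.9, 0.3, 171.9]
wrist_force: [-6.1, -2.1, 23.6]
opening: 0.0345
grasp_force: 84.9
```

```bash
python3 o.py
```

```text
15.725 [0.5685 0.1217 0.1156] [179.91   0.28 171.9 ] [-6.1 -2.1 23.6] [-0.66  1.28  0.03]
```

Emit:
send_rows(linear=[[0.0006,-0.0002,0.0005],[0,0,0.0007],[0,0,0],[0,0,0]], twist=[[0,0,0],[0,0,0],[0,0,0],[0,0,0]], gripper=[20,20,20,20])

```text
time: 16.23
ee_pos: [0.5685, 0.1216, 0.115]
tcp_rot: [179.9, 0.4, 171.9]
wrist_force: [-3.8, -1.8, 27.2]
opening: 0.0343
grasp_force: 85.2
```

```bash
python3 o.py
```

```text
16.225 [0.5685 0.1216 0.115 ] [179.88   0.38 171.9 ] [-3.8 -1.8 27.2] [-0.67  1.09  0.02]
```

Emit:
send_rows(linear=[[0,0,-0.0015],[0,0,-0.0015],[0,0,-0.0015],[0,0,-0.001],[0,0,0],[0,0,0]], twist=[[0,0,0],[0,0,0],[0,0,0],[0,0,0],[0,0,0],[0,0,0]], gripper=[20,20,20,20,20,20])

```text
time: 16.98
ee_pos: [0.5684, 0.1216, 0.1184]
tcp_rot: [179.9, 0.3, 171.9]
wrist_force: [1.6, -1.0, 11.9]
opening: 0.0345
grasp_force: 83.3
```

```bash
python3 o.py
```

```text
16.975 [0.5684 0.1216 0.1184] [179.91   0.28 171.9 ] [ 1.6 -1.  11.9] [-0.3  -0.3   0.06]
```

Emit:
send_rows(linear=[[0,0,-0.001],[0,0,-0.001],[0,0,0],[0,0,0]], twist=[[0,0,0],[0,0,0],[0,0,0],[0,0,0]], gripper=[20,20,20,20])

```text
time: 17.48
ee_pos: [0.5684, 0.1216, 0.1196]
tcp_rot: [179.9, 0.2, 171.9]
wrist_force: [4.0, 0.0, 7.1]
opening: 0.0343
grasp_force: 82.7
```

```bash
python3 o.py
```

```text
17.475 [0.5684 0.1216 0.1196] [179.93   0.25 171.9 ] [4.  0.  7.1] [-0.13 -0.78  0.01]
```

Emit:
send_rows(linear=[[-0.0006,0,-0.001],[0,0,-0.001],[0,0,0],[0,0,0]], twist=[[0,0,0],[0,0,0],[0,0,0],[0,0,0]], gripper=[20,20,20,20])

```text
time: 17.98
ee_pos: [0.5684, 0.1216, 0.1205]
tcp_rot: [179.9, 0.1, 171.9]
wrist_force: [5.4, 1.7, 2.9]
opening: 0.0343
grasp_force: 82.2
```

```bash
python3 o.py
```

```text
17.975 [0.5684 0.1216 0.1205] [1.7994e+02 1.3000e-01 1.7191e+02] [5.4 1.7 2.9] [ 0.27 -1.13  0.06]
```

Emit:
send_rows(linear=[[0,0,-0.0005],[0,0,0],[0,0,0]], twist=[[0,0,0],[0,0,0],[0,0,0]], gripper=[20,20,20])

```text
time: 18.35
ee_pos: [0.5684, 0.1216, 0.1208]
tcp_rot: [179.9, 0.1, 171.9]
wrist_force: [6.5, 1.9, 2.7]
opening: 0.0345
grasp_force: 82.1
```

```bash
cat o.py > o2.py
cat >> o2.py <<'E'
from workcell import camera
from h import *
im=camera("scene")[:,:,::-1];cv2.imwrite("pics/s4.png",im)
cv2.imwrite("pics/c4.png",cv2.resize(im[140:225,250:350],(700,595),interpolation=3))
E
python3 o2.py
```

```text
18.35 [0.5684 0.1216 0.1208] [1.7995e+02 1.2000e-01 1.7191e+02] [6.5 1.9 2.7] [ 0.32 -1.3   0.01]
```

View pics/c4.png

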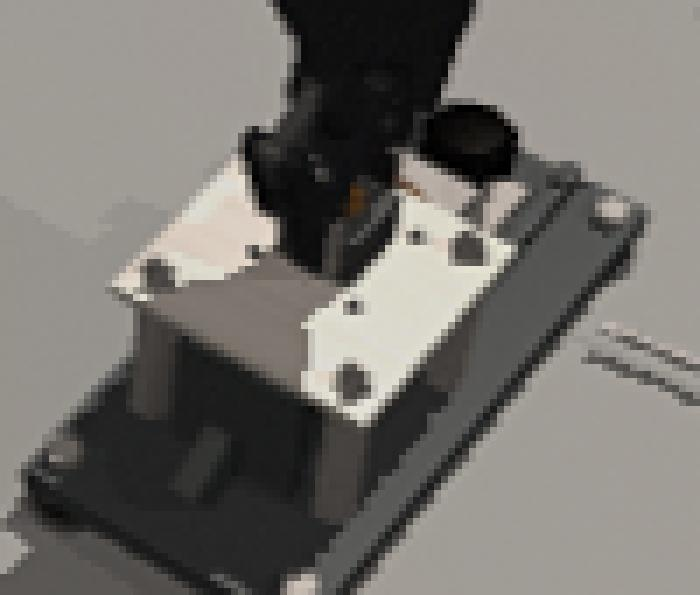

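The plate is well down, with spigots showing in the holes at (158,272), (352,382) and (468,245). I ease the side load and let go, then check the height.

Emit:
send_rows(linear=[[-0.001,0,0],[0,0,0],[0,0,0],[0,0,0],[0,0,0],[0,0,0],[0,0,0],[0,0,0]], twist=[[0,0,0],[0,0,0],[0,0,0],[0,0,0],[0,0,0],[0,0,0],[0,0,0],[0,0,0]], gripper=[20,20,60,60,60,60,60,60])

```text
time: 19.4
ee_pos: [0.5683, 0.1211, 0.1206]
tcp_rot: [-180.0, 0.0, 171.9]
wrist_force: [0.4, 0.2, 0.7]
opening: 0.0512
grasp_force: 0.0
```

```bash
python3 o2.py
python3 - <<'E'
import cv2,numpy as np
a=cv2.imread("pics/s4.png")
k=cv2.resize(a[165:215,255:330],(800,533),interpolation=3);cv2.imwrite("pics/c5.png",k)
E
```

```text
19.4 [0.5683 0.1211 0.1206] [-180.      0.    171.91] [0.4 0.2 0.7] [0.06 0.04 0.01]
```

View pics/c5.png

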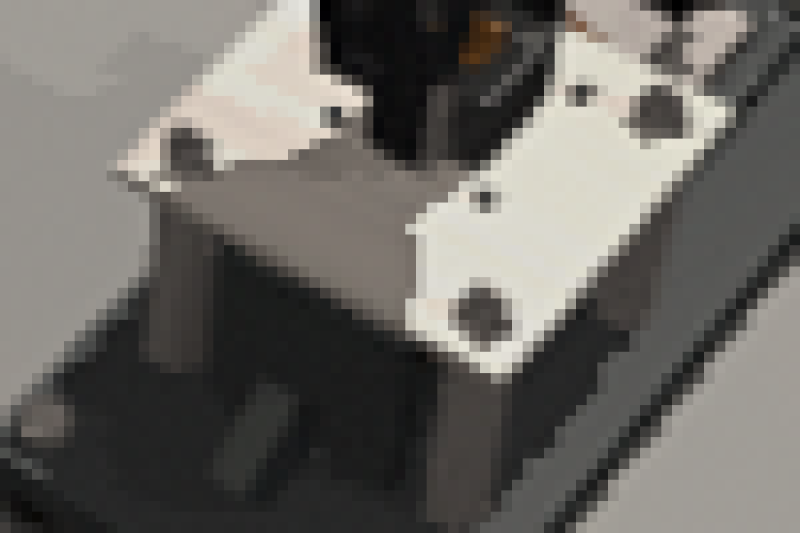

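Emit:
send_rows(linear=[[0,0,-0.01],[0,0,-0.02],[0,0,-0.02],[0,-0.02,0],[0,-0.025,0],[0,0,0.01],[0,0,0.015],[0,0,0.01]], twist=[[0,0,0],[0,0,0],[0,0,0],[0,0,0],[0,0,0],[0,0,0],[0,0,0],[0,0,0]], gripper=[60,60,60,0,0,0,0,0], grip_force=30)

```text
time: 20.45
ee_pos: [0.5615, 0.0768, 0.1337]
tcp_rot: [-180.0, -0.1, 171.9]
wrist_force: [-0.7, -0.1, 0.4]
opening: 0.0005
grasp_force: 0.0
```

Emit:
send_rows(linear=[[0,0,0.008],[0,0,0.003],[0,0,0.001],[0,0,0],[0,0,0]], twist=[[0,0,0],[0,0,0],[0,0,0],[0,0,0],[0,0,0]], gripper=[0,0,0,0,0])

```text
time: 21.08
ee_pos: [0.5622, 0.0767, 0.1239]
tcp_rot: [180.0, 0.0, 171.9]
wrist_force: [0.3, -0.1, -0.5]
opening: 0.0002
grasp_force: 0.0
```

```bash
python3 o.py
```

```text
21.075 [0.5622 0.0767 0.1239] [1.7999e+02 3.0000e-02 1.7191e+02] [ 0.3 -0.1 -0.5] [-0.08 -0.03 -0.02]
```

Emit:
send_rows(linear=[[0,0,0.003],[0,0,0.001],[0,0,0],[0,0,0]], twist=[[0,0,0],[0,0,0],[0,0,0],[0,0,0]], gripper=[0,0,0,0])

```text
time: 21.58
ee_pos: [0.562, 0.0766, 0.1196]
tcp_rot: [180.0, 0.0, 171.9]
wrist_force: [-0.5, 0.1, -0.7]
opening: -0.0002
grasp_force: 0.0
```

Emit:
send_rows(linear=[[0,0,0.001],[0,0,0],[0,0,0]], twist=[[0,0,0],[0,0,0],[0,0,0]], gripper=[0,0,0])

```text
time: 21.95
ee_pos: [0.562, 0.0766, 0.1186]
tcp_rot: [-180.0, 0.0, 171.9]
wrist_force: [0.0, -0.0, 0.3]
opening: 0.0001
grasp_force: 0.0
```

Emit:
send_rows(linear=[[0,0,0.001],[0,0,0],[0,0,0]], twist=[[0,0,0],[0,0,0],[0,0,0]], gripper=[0,0,0])

```text
time: 22.32
ee_pos: [0.562, 0.0766, 0.1176]
tcp_rot: [-180.0, -0.0, 171.9]
wrist_force: [0.3, -0.2, -0.3]
opening: 0.0
grasp_force: 0.0
```

Emit:
send_rows(linear=[[0,0,0.001],[0,0,0],[0,0,0]], twist=[[0,0,0],[0,0,0],[0,0,0]], gripper=[0,0,0])

```text
time: 22.7
ee_pos: [0.5621, 0.0766, 0.1167]
tcp_rot: [180.0, 0.0, 171.9]
wrist_force: [-0.7, -0.0, 1.5]
opening: 0.0002
grasp_force: 0.7
```

Fingertip contact came at TCP z .117, so the plate top is at about .103, exactly home on the -y side. I probe the two other sides.

Emit:
send_rows(linear=[[0,0,-0.015],[0,0,-0.018],[0.02,0.015,0],[0.02,0.018,0],[0,0,0.015],[0,0,0.014],[0,0,0.001],[0,0,0]], twist=[[0,0,0],[0,0,0],[0,0,0],[0,0,0],[0,0,0],[0,0,0],[0,0,0],[0,0,0]], gripper=[0,0,0,0,0,0,0,0])

```text
time: 23.7
ee_pos: [0.5272, 0.1145, 0.1195]
tcp_rot: [-180.0, -0.0, 171.9]
wrist_force: [0.2, 0.7, 1.0]
opening: -0.0001
grasp_force: 0.0
```

Emit:
send_rows(linear=[[0,0,0.001],[0,0,0],[0,0,0]], twist=[[0,0,0],[0,0,0],[0,0,0]], gripper=[0,0,0])

```text
time: 24.08
ee_pos: [0.5271, 0.1149, 0.1187]
tcp_rot: [180.0, 0.0, 171.9]
wrist_force: [0.3, 0.6, -0.1]
opening: 0.0001
grasp_force: 0.0
```

Emit:
send_rows(linear=[[0,0,0.001],[0,0,0],[0,0,0]], twist=[[0,0,0],[0,0,0],[0,0,0]], gripper=[0,0,0])

```text
time: 24.45
ee_pos: [0.5271, 0.1149, 0.1176]
tcp_rot: [180.0, -0.0, 171.9]
wrist_force: [-0.3, -0.7, 0.0]
opening: 0.0001
grasp_force: 0.0
```

Emit:
send_rows(linear=[[0,0,0.001],[0,0,0],[0,0,0]], twist=[[0,0,0],[0,0,0],[0,0,0]], gripper=[0,0,0])

```text
time: 24.82
ee_pos: [0.5271, 0.115, 0.1167]
tcp_rot: [180.0, 0.0, 171.9]
wrist_force: [0.6, 0.5, 1.3]
opening: -0.0002
grasp_force: 0.6
```

Emit:
send_rows(linear=[[0,0,-0.015],[0,0,-0.018],[-0.04,0,0],[-0.04,0,0],[0,0,0.015],[0,0,0.014],[0,0,0.002],[0,0,0]], twist=[[0,0,0],[0,0,0],[0,0,0],[0,0,0],[0,0,0],[0,0,0],[0,0,0],[0,0,0]], gripper=[0,0,0,0,0,0,0,0])

```text
time: 25.82
ee_pos: [0.6057, 0.1039, 0.1191]
tcp_rot: [180.0, 0.0, 171.9]
wrist_force: [0.1, -0.0, 0.5]
opening: -0.0002
grasp_force: 0.0
```

Emit:
send_rows(linear=[[0,0,0.001],[0,0,0],[0,0,0]], twist=[[0,0,0],[0,0,0],[0,0,0]], gripper=[0,0,0])

```text
time: 26.2
ee_pos: [0.6063, 0.1037, 0.1178]
tcp_rot: [180.0, 0.0, 171.9]
wrist_force: [0.5, 0.2, -1.0]
opening: 0.0002
grasp_force: 0.0
```

Emit:
send_rows(linear=[[0,0,0.001],[0,0,0],[0,0,0]], twist=[[0,0,0],[0,0,0],[0,0,0]], gripper=[0,0,0])

```text
time: 26.58
ee_pos: [0.6064, 0.1037, 0.1167]
tcp_rot: [180.0, 0.0, 171.9]
wrist_force: [0.7, -1.3, 1.3]
opening: -0.0003
grasp_force: 0.7
```

All three probes touch at the same height, within about 0.5 mm of home, so the plate is flush and level. I withdraw and hand in.

Emit:
send_rows(linear=[[0,0,-0.02],[0,0,-0.04],[0,0,-0.04],[0,0,-0.03],[0,0,0],[0,0,0]], twist=[[0,0,0],[0,0,0],[0,0,0],[0,0,0],[0,0,0],[0,0,0]], gripper=[0,0,0,0,0,0])

```text
time: 27.32
ee_pos: [0.6062, 0.1036, 0.2456]
tcp_rot: [-180.0, -0.1, 171.9]
wrist_force: [-0.1, 0.2, 0.8]
opening: 0.0003
grasp_force: 0.0
```

```bash
python3 -c "
from workcell import ticket
print(ticket.job_done())"
```

```text
the job is handed in; nothing more can be done
None
```

The middle-sized bush plate is pressed home on all four standoffs with the bush towards the knob; three touch probes found it flush and level. I let go and handed the job in at about 27 s; no verdict was returned.

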